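# Bring a sample round on the carousel and slide it under the reader

## Task

Turn the sample carousel by pushing its upright black posts until the tin with the green sticker stands at the gap in the guard wall. Then, without lifting the tin, push it out through the gap and along the channel until it is centred under the white reader head, over the ring mark, and leave it standing there. Leave the other three tins upright in their compartments on the carousel and do not bump the reader head.

Things in the scene. Friction and masses are not known exactly. Their poses are not given: they have to be found in the camera images.
- stand: fixed stand; origin on the desk top (z = 0) on the carousel's axis; x points level out through the gap and along the channel, y across it, z up. Grey pan with an aluminium guard wall round the carousel (radius 158 to 162 mm, top 55 mm above the desk), open only from -19 to +19 deg about +x
- channel_entry (a point): point of the stand on the channel floor (29.5 mm above the desk, level with the disc within 0.5 mm), on its middle line, 196 mm from the carousel's axis. Rails 20 mm high stand on both sides: a funnel from 108 mm apart at the gap (x = 151 mm in the stand's frame) to 81 mm apart here, then straight to the channel's open end at x = 343 mm. Axes as the stand's
- gap_slot (a point): point of the stand on the top of the carousel disc, 108 mm from its axis towards the middle of the gap: a tin standing with its centre above this point is in front of the gap; axes as the stand's
- read_mark (a point): point on the channel floor at the centre of the black and yellow ring mark (76 mm across), 260 mm from the carousel's axis, straight under the middle of the reader head; axes as the stand's (x along the channel, away from the carousel)
- reader_head: white bar bridging the channel over the ring mark on two grey columns: 42 mm along the channel, 146 mm across it, 18 mm thick. Origin at the centre of its underside, 57 mm above the channel floor (86.5 mm above the desk); its top is 104.5 mm above the desk. Columns stand 53 to 71 mm either side of the channel's middle. Fixed.
- carousel: white turntable disc, radius 150 mm, top 30 mm above the desk, turning either way without end (about 1 N at a post; it stays where left). Origin on the axis at desk height, z up, x and y turn with it. Four compartments, centred on its +x, +y, -x, -y directions, each hold one tin about 108 mm from the axis. Steel hub in the middle, radius 13 mm, 12 mm high
- post_1 (a point): top of one of the four upright round black posts that turn the carousel: 14 mm thick, 138 mm from the axis, its top 78 mm above the disc (108 mm above the desk), at 45, 135, 225 and 315 deg from the carousel's x axis; this is the one at 45 deg. Each stands on a clear vane, 27 mm high, 4 mm thick, that runs from 57 to 145 mm from the axis and parts two compartments
- tin_green_center (a point): centre (half-way up, 24 mm above its underside) of the tin to be read: a round grey lidded sample tin, 70 mm across and 48 mm high, standing upright, with a green round sticker (48 mm) in the middle of its lid; z is up; loose, 0.08 to 0.17 kg
- tin_blue_center (a point): centre (half-way up, 24 mm above its underside) of another tin: a round grey lidded sample tin, 70 mm across and 48 mm high, standing upright, with a blue round sticker (48 mm) in the middle of its lid; z is up; loose, 0.08 to 0.17 kg
- tin_yellow_center (a point): centre (half-way up, 21 mm above its underside) of another tin: a round grey lidded sample tin, 69 mm across and 42 mm high, standing upright, with a yellow round sticker (48 mm) in the middle of its lid; z is up; loose, 0.08 to 0.17 kg
- tin_red_center (a point): centre (half-way up, 27 mm above its underside) of another tin (starts near the gap): a round grey lidded sample tin, 62 mm across and 54 mm high, standing upright, with a red round sticker (48 mm) in the middle of its lid; z is up; loose, 0.08 to 0.17 kg

How it is judged:
By the outcome, as a careful person would: the job done as asked, in the order asked, and still so for the second after the job is handed in, with the robot touching nothing.
It also fails if it takes over 64 s, if anything falls off the work surface, if the arm or the gripper's body presses on something with over 40 N, if the wrist force passes 120 N, or if a joint passes its speed limit or range.

## Robot

A 6-joint arm with a two-finger parallel gripper is mounted at the origin on a cart in front of the work surface, level with it; the furniture and walls round the work are solid. World frame = base frame: x ahead of the robot, y to its left, z up, the work surface at z = 0. Lengths are in m, angles in rad, forces in N, time in s.
With the tool pointing down it reaches from about 0.35 to 0.775 m from the base axis. Payload 7.3 kg.
Tool frame: the origin (TCP) lies at the centre of the arm's flange, where the gripper is bolted on; the fingertips stand 178 mm ahead of it and the grasp point (between the pads) lies 159 mm ahead of it; z points along the fingers, y is the line along which they close (so a half turn about z gives the same grasp; the last joint's range is limited). The gripper opens to 92 mm and grips with 3 to 60 N. Pads are 19 mm wide; open, the fingers measure 130 mm over their backs; the gripper's body (75 mm by 190 mm) begins 47 mm behind the grasp point.
Start: joints at [-1.279, 0.342, 1.524, -0, 1.275, -0.146], TCP at [0.223, -0.475, 0.405] pointing down, gripper open.
Joint ranges: [-2.53, 2.53], [-0.77, 2.02], [0.04, 2.7], [-1, 4.14], [0.28, 2.66], [-3.11, 3.11]. Speed limits (rad/s): [2.57, 2.57, 3.14, 3.14, 3.14, 3.14].

## Interface

Orientations are given as [roll, pitch, yaw] about the fixed x, y, z axes, in that order (R = Rz(yaw) Ry(pitch) Rx(roll)).
In Python, from cell import telemetry, vision, ticket gives the robot as it stands.
- The arm moves only by the shell command python3 -m crank 'ROWS' [FORCE]. ROWS is JSON, a list of rows, each a list of 5 numbers: the gripper command: -1 is shut, 1 is fully open, values between are in proportion, then the shift along the tool's x, y, z in mm, then the turn about the tool's z in rad. In form: [[fingers, dx, dy, dz, roll], ...]. A call has 1 to 12 rows; each row is the pose to reach, as a shift and turn from the pose commanded when the call began, along the tool's axes at that moment; what a row does not reach only later rows make up. A row lasts 1/12 s, in which the tool goes at most 41.7 mm and 7.16 degrees, less where a joint would pass 70% of its speed; a pose out of reach is approached as far as the arm can. A call with a gripper value outside its range is refused whole. The fingers move at their own pace and stop on an object; FORCE is the grip in N (left out, the last holds). Time passes only in rows, so rows that repeat a pose let the fingers close. It gives the time, the measured TCP pose, the force, the opening and the grip force at its end, in the units of the state.
- telemetry.observe(): the state, without advancing time (a new reading comes with each control period).
- vision.read_camera(name): name is "scene" or "top" or "wrist"; returns (picture, depth): 384x512x3 uint8, red, green, blue; 384x512 float32, m along the optical axis (not along the pixel's ray), 0 where there is no reading.
- vision.get_calibration(name): a dict with "camera_matrix" (3x3 intrinsics, pixels), "rvec" (rotation vector, rad) and "tvec" (3), from world to camera coordinates, as OpenCV has them. Camera axes: x right, y down, z forward; pixel columns grow to the right and rows downward; lengths in m; the calibration is good to about 2 mm. A picture is of the moment at which its call begins: read the wrist's pose just before it. get_calibration takes no time and is no camera call; for the wrist camera it gives the pose at the moment of the call.
- ticket.hand_in(): hands the job in; it is judged then, once.
The state is a dict: "time": time; "qpos": joint angles; "qvel": joint speeds; "joint_efforts": joint torques, N m; "tool_pos": TCP position; "tool_rot": TCP orientation; "contact_force": force on the tool from outside, world axes, zero at the start; "torque": the same for the moment, N m; "opening": finger opening in m; "grip_force": force on a finger pad.
Only numpy, scipy, OpenCV 4.12 (cv2) and the standard library are available. Lean on these libraries where they do the work, as an engineer would, in place of code of your own. Each camera call takes 0.05 s, during which the arm holds its last target. There are 200 camera calls.

## Working session

There is one attempt and no reset: what is moved stays moved. The work goes in short steps, Python scripts to look and compute and a shell command to move; the robot and the scene stay as the last step left them, time stands still between calls to the robot, and variables do not carry over. Pictures are saved under pics/ and viewed, at most 10 in all, crops included, and the job is handed in when it is done.

```bash
mkdir -p pics
cat > h.py <<'E'
import numpy as np, cv2
from cell import telemetry, vision, ticket
def shot(n,f):
    c=vision.get_calibration(n); im,d=vision.read_camera(n)
    cv2.imwrite('pics/'+f+'.png',im[:,:,::-1]); np.savez('pics/'+f+'.npz',im=im,d=d,K=c['camera_matrix'],r=c['rvec'],t=c['tvec'])
    return im,d,c
def world(d,c,u,v,z=None):
    K=np.array(c['camera_matrix']);R=cv2.Rodrigues(np.array(c['rvec'],float))[0];t=np.array(c['tvec'],float).ravel()
    u=np.asarray(u);v=np.asarray(v)
    ray=np.stack([(u-K[0,2])/K[0,0],(v-K[1,2])/K[1,1],np.ones(u.shape)],-1)
    if z is None: return (ray*d[v,u][...,None]-t)@R
    o=-R.T@t; w=ray@R
    return o+w*((z-o[2])/w[...,2])[...,None]
E
python3 - <<'E'
from h import *
a=shot('scene','s1')[0];b=shot('top','t1')[0]
print(vision.get_calibration('top'))
print(telemetry.observe())
E
```

```text
{'camera_matrix': array([[356.27024943,   0.        , 255.76883515],
       [  0.        , 356.27024943, 190.40684717],
       [  0.        ,   0.        ,   1.        ]]), 'rvec': array([ 2.12468184, -2.08654604,  0.17998446]), 'tvec': array([-0.06246096,  0.5867671 ,  0.85285588])}
{'time': 0.1, 'qpos': array([-1.27898752e+00,  3.42637606e-01,  1.52489649e+00,  2.69486395e-05,
        1.27541065e+00, -1.45982791e-01]), 'qvel': array([-2.17087179e-03, -6.28056462e-05, -2.41293552e-03, -1.70792062e-03,
       -7.31180471e-04, -1.21484424e-03]), 'joint_efforts': array([ 2.33865685e-03, -4.32003343e+01, -2.44695175e+01,  7.19865435e-02,
        5.26276580e-02, -4.56157215e-05]), 'tool_pos': array([ 0.22256647, -0.47535971,  0.40413104]), 'tool_rot': array([-3.14025870e+00, -2.22177370e-04,  4.37783583e-01]), 'contact_force': array([ 0.22835317, -0.35821363, -0.11863978]), 'torque': array([ 0.06047256, -0.03001397, -0.0030241 ]), 'grip_force': 0.0, 'opening': 0.09179497235783016}
```

View pics/t1.png

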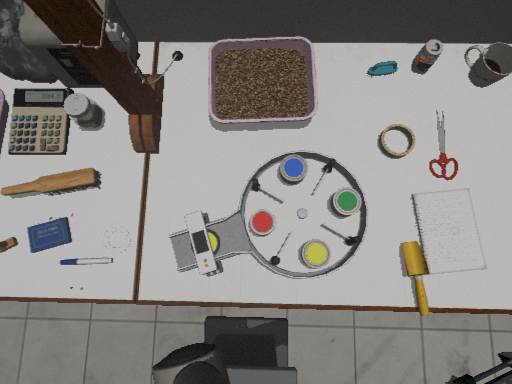

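View pics/s1.png

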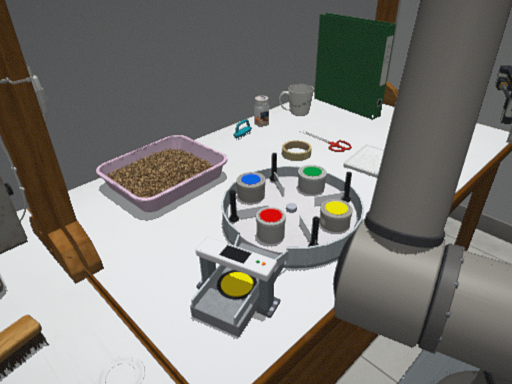

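The top view shows the hub at (302,213), with the tins at red (262,222), green (346,201), blue (293,168) and yellow (316,253). The reader bar is near (201,243), and the post tops are near (330,165), (255,186), (274,262) and (352,240). Green stands opposite the gap.

Run:
```python
from h import *
f=np.load('pics/t1.npz');im,d=f['im'],f['d'];c=dict(camera_matrix=f['K'],rvec=f['r'],tvec=f['t'])
V,U=np.mgrid[0:384,0:512]
P=world(d,c,U,V)
hsv=cv2.cvtColor(im,cv2.COLOR_RGB2HSV)
roi=(U>225)&(U<380)&(V>140)&(V<290)
for n,lo,hi,z in [('red',0,8,.084),('yellow',22,34,.072),('green',50,85,.078),('blue',100,125,.078)]:
    m=roi&(hsv[...,0]>=lo)&(hsv[...,0]<=hi)&(hsv[...,1]>130)&(hsv[...,2]>60)
    m=cv2.morphologyEx(m.astype(np.uint8),cv2.MORPH_OPEN,np.ones((3,3)))>0
    print(n,m.sum(),U[m].mean(),V[m].mean(),world(d,c,U[m].mean(),V[m].mean(),z).round(4),np.median(P[m],0).round(3))
# posts
m=roi&(P[...,2]>.098)&(P[...,2]<.12)
n,l,s,ce=cv2.connectedComponentsWithStats(m.astype(np.uint8))
for i in range(1,n):print('post',s[i,4],ce[i],np.median(P[l==i],0).round(4))
m=(P[...,2]>.098)&(P[...,2]<.112)&(U>170)&(U<235)&(V>200)&(V<285)
print('head',m.sum(),cv2.minAreaRect(P[m][:,:2].astype(np.float32)))
# wall circle fit
m=roi&(abs(P[...,2]-.055)<.006)
h=world(d,c,302.5,213.5,.042);print('hub',h)
r=np.hypot(*(P[...,:2]-h[:2]).transpose(2,0,1)); m&=(abs(r-.16)<.02)
x=P[m][:,:2];A=np.c_[2*x,np.ones(len(x))];s=np.linalg.lstsq(A,(x**2).sum(1),rcond=None)[0];print(m.sum(),s[:2],np.sqrt(s[2]+s[0]**2+s[1]**2))
```

```text
red 294 262.1292517006803 221.5952380952381 [ 0.5053 -0.0697  0.084 ] [ 0.504 -0.07   0.086]
yellow 293 315.8873720136519 253.16382252559728 [ 0.4325 -0.2008  0.072 ] [ 0.433 -0.201  0.074]
green 250 347.208 200.364 [ 0.5622 -0.2784  0.078 ] [ 0.562 -0.278  0.081]
blue 254 293.3897637795276 167.08267716535434 [ 0.6451 -0.1461  0.078 ] [ 0.645 -0.145  0.081]
post 31 [331.90322581 161.32258065] [ 0.6526 -0.2371  0.1087]
post 30 [254.66666667 180.9       ] [ 0.6006 -0.0509  0.1091]
post 33 [356.03030303 238.81818182] [ 0.4659 -0.2891  0.1088]
post 27 [275.48148148 259.7037037 ] [ 0.4141 -0.1012  0.1089]
head 1106 ((0.45309996604919434, 0.07651639729738235), (0.14612315595149994, 0.04253470525145531), 18.23098373413086)
hub [ 0.53251903 -0.17213295  0.042     ]
760 [ 0.5335397  -0.16906731] 0.1604681558962662
```

```bash
cat >> h.py <<'E'
C=np.array([.5333,-.1696]); PHI=108.1
def shift(yaw0,p0,p1,yaw1):
    """tool shift mm & roll from p0,yaw0(deg) to p1,yaw1"""
    a=np.radians(yaw0); D=(np.asarray(p1)-p0)*1000
    return [round(float(v),3) for v in (D[0]*np.cos(a)+D[1]*np.sin(a), D[0]*np.sin(a)-D[1]*np.cos(a), -D[2], -np.radians((yaw1-yaw0+180)%360-180))]
def pol(r,th,z): return np.r_[C+r*np.array([np.cos(np.radians(th)),np.sin(np.radians(th))]),z]
E
python3 - <<'E'
from h import *
s=telemetry.observe();p=s['tool_pos'];y=np.degrees(s['tool_rot'][2])
print(shift(y,p,pol(.138,-119.5,.32),60.5))
# arc in tool axes from yaw=theta+180 (depends only on step angle)
for a in [3,7,11,16,21,26,31,36,41,46,51,56,60,63,65,66]:
    print(a,shift(180,pol(.138,0,0),pol(.138,a,0),180+a))
E
python3 -m crank '[[-0.22,40,-9,10,-0.1],[-0.22,80,-18,20,-0.2],[-0.22,120,-26,30,-0.3],[-0.22,160,-35,40,-0.4],[-0.22,200,-44,55,-0.5],[-0.22,240,-53,70,-0.6],[-0.22,280,-61,84,-0.618],[-0.22,298,-65,84,-0.618],[-0.22,298,-65,84,-0.618],[-0.22,298,-65,84,-0.618]]'
python3 -c "
from h import *
shot('top','t2');shot('wrist','w2');a=cv2.imread('pics/t2.png')[100:300,150:400];b=cv2.imread('pics/w2.png')
cv2.imwrite('pics/c2.png',np.hstack([cv2.resize(a,(480,384)),cv2.resize(b,(320,240)).copy() if 0 else cv2.copyMakeBorder(cv2.resize(b,(320,240)),0,144,0,0,0)]))"
```

```text
[298.587, -65.22, 84.131, -0.618]
3 [0.189, 7.222, -0.0, -0.052]
7 [1.029, 16.818, -0.0, -0.122]
11 [2.535, 26.332, -0.0, -0.192]
16 [5.346, 38.038, -0.0, -0.279]
21 [9.166, 49.455, -0.0, -0.367]
26 [13.966, 60.495, -0.0, -0.454]
31 [19.711, 71.075, -0.0, -0.541]
36 [26.356, 81.114, -0.0, -0.628]
41 [33.85, 90.536, -0.0, -0.716]
46 [42.137, 99.269, -0.0, -0.803]
51 [51.154, 107.246, -0.0, -0.89]
56 [60.831, 114.407, -0.0, -0.977]
60 [69.0, 119.512, -0.0, -1.047]
63 [75.349, 122.959, -0.0, -1.1]
65 [79.679, 125.07, -0.0, -1.134]
66 [81.87, 126.069, -0.0, -1.152]
time: 0.93
tool_pos: [0.4656, -0.2893, 0.32]
tool_rot: [-3.14, 0.0, 1.059]
contact_force: [1.0, 0.5, 0.8]
opening: 0.0364
grip_force: 0.0
```

View pics/c2.png

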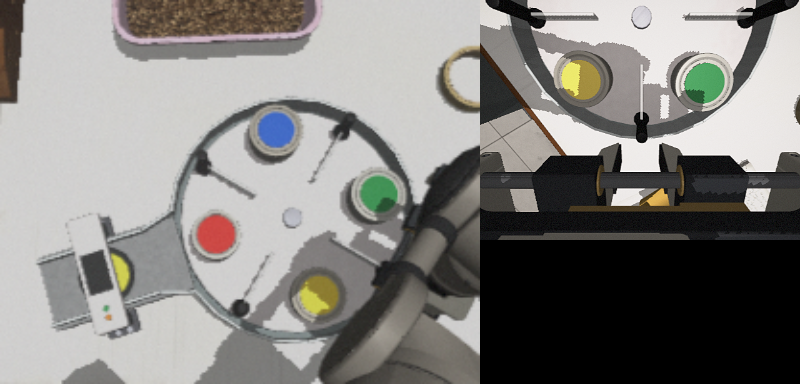

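The composite shows the fingers on either side of the near post, whose top is at about (641,120) in the composite, so I'll lower and start the arc.

```bash
python3 -m crank '[[-0.22,0,0,25,0],[-0.22,0,0,49,0],[-0.22,0,0,49,0]]'; 
python3 -m crank '[[-0.22,0.2,7.2,0,-0.052],[-0.22,1,16.8,0,-0.122],[-0.22,2.5,26.3,0,-0.192],[-0.22,5.3,38,0,-0.279],[-0.22,9.2,49.5,0,-0.367],[-0.22,14,60.5,0,-0.454],[-0.22,19.7,71.1,0,-0.541],[-0.22,26.4,81.1,0,-0.628],[-0.22,33.9,90.5,0,-0.716],[-0.22,42.1,99.3,0,-0.803],[-0.22,51.2,107.2,0,-0.89],[-0.22,60.8,114.4,0,-0.977]]'
python3 -c "
from h import *
s=telemetry.observe();d=s['tool_pos'][:2]-C;print(np.hypot(*d),np.degrees(np.arctan2(d[1],d[0])),np.degrees(s['tool_rot'][2]))
for a in range(5,61,5): print(a,shift(180,pol(.138,0,0),pol(.138,a,0),180+a))"
```

```text
time: 1.28
tool_pos: [0.4628, -0.2906, 0.2684]
tool_rot: [-3.135, -0.001, 1.054]
contact_force: [-1.7, 0.6, -0.3]
opening: 0.0357
grip_force: 0.0
time: 2.28
tool_pos: [0.5941, -0.2954, 0.2734]
tool_rot: [-3.141, 0.002, 2.035]
contact_force: [-0.5, -1.1, 0.4]
opening: 0.036
grip_force: 0.7
0.13975448248226496 -64.19533740125216 116.59481673340096
5 [0.525, 12.027, -0.0, -0.087]
10 [2.097, 23.963, -0.0, -0.175]
15 [4.702, 35.717, -0.0, -0.262]
20 [8.322, 47.199, -0.0, -0.349]
25 [12.93, 58.321, -0.0, -0.436]
30 [18.488, 69.0, -0.0, -0.524]
35 [24.957, 79.154, -0.0, -0.611]
40 [32.286, 88.705, -0.0, -0.698]
45 [40.419, 97.581, -0.0, -0.785]
50 [49.295, 105.714, -0.0, -0.873]
55 [58.846, 113.043, -0.0, -0.96]
60 [69.0, 119.512, -0.0, -1.047]
```

```bash
A='[[-0.22,0.5,12,0,-0.087],[-0.22,2.1,24,0,-0.175],[-0.22,4.7,35.7,0,-0.262],[-0.22,8.3,47.2,0,-0.349],[-0.22,12.9,58.3,0,-0.436],[-0.22,18.5,69,0,-0.524],[-0.22,25,79.2,0,-0.611],[-0.22,32.3,88.7,0,-0.698],[-0.22,40.4,97.6,0,-0.785],[-0.22,49.3,105.7,0,-0.873],[-0.22,58.8,113,0,-0.96],[-0.22,69,119.5,0,-1.047]]'; true
python3 -m crank '[[-0.22,0.5,12,0,-0.087],[-0.22,2.1,24,0,-0.175],[-0.22,4.7,35.7,0,-0.262],[-0.22,8.3,47.2,0,-0.349],[-0.22,12.9,58.3,0,-0.436],[-0.22,18.5,69,0,-0.524],[-0.22,25,79.2,0,-0.611],[-0.22,32.3,88.7,0,-0.698],[-0.22,40.4,97.6,0,-0.785],[-0.22,49.3,105.7,0,-0.873],[-0.22,58.8,113,0,-0.96],[-0.22,69,119.5,0,-1.047]]'
python3 -m crank '[[-0.22,0.5,12,0,-0.087],[-0.22,2.1,24,0,-0.175],[-0.22,4.7,35.7,0,-0.262],[-0.22,8.3,47.2,0,-0.349],[-0.22,12.9,58.3,0,-0.436],[-0.22,18.5,69,0,-0.524],[-0.22,25,79.2,0,-0.611],[-0.22,32.3,88.7,0,-0.698],[-0.22,40.4,97.6,0,-0.785],[-0.22,49.3,105.7,0,-0.873],[-0.22,58.8,113,0,-0.96],[-0.22,69,119.5,0,-1.047]]'
cat >> h.py <<'E'
def look(f):
    im,d,c=shot('top',f); V,U=np.mgrid[0:384,0:512]; P=world(d,c,U,V)
    hsv=cv2.cvtColor(im,cv2.COLOR_RGB2HSV); roi=(U>165)&(U<380)&(V>140)&(V<290)
    def pr(n,p,k): e=p[:2]-C; print(n,k,p.round(4),'r %.4f th %.1f'%(np.hypot(*e),np.degrees(np.arctan2(e[1],e[0]))))
    for n,lo,hi,z in [('red',0,8,.084),('green',50,85,.078),('blue',100,125,.078)]+[('yellow',22,34,.072)]:
        m=(roi&(hsv[...,0]>=lo)&(hsv[...,0]<=hi)&(hsv[...,1]>130)&(hsv[...,2]>40)&(P[...,2]>.06)&(P[...,2]<.095)).astype(np.uint8)
        m=cv2.morphologyEx(m,cv2.MORPH_OPEN,np.ones((3,3)))>0
        if m.sum(): pr(n,world(d,c,U[m].mean(),V[m].mean(),z),m.sum())
    m=(roi&(abs(P[...,2]-.109)<.008)&(U>225)&(np.abs(np.hypot(P[...,0]-C[0],P[...,1]-C[1])-.138)<.013)).astype(np.uint8)
    n,l,s,ce=cv2.connectedComponentsWithStats(m)
    for i in range(1,n):
        if s[i,4]>10: pr('post',np.median(P[l==i],0),s[i,4])
    s=telemetry.observe();d=s['tool_pos'][:2]-C;print('tool',s['tool_pos'],np.hypot(*d),np.degrees(np.arctan2(d[1],d[0])),'yaw',np.degrees(s['tool_rot'][2]),s['qpos'][5],s['time'])
E
python3 -c "
from h import *
look('t3')"
```

```text
time: 3.28
tool_pos: [0.6706, -0.1801, 0.2736]
tool_rot: [-3.14, 0.002, 3.082]
contact_force: [1.0, -1.8, -0.7]
opening: 0.0358
grip_force: 0.7
time: 4.28
tool_pos: [0.6091, -0.0561, 0.2736]
tool_rot: [-3.139, 0.001, -2.154]
contact_force: [1.0, -0.6, 0.7]
opening: 0.0363
grip_force: 0.7
red 290 [ 0.5478 -0.276   0.084 ] r 0.1074 th -82.2
blue 294 [ 0.4216 -0.1786  0.078 ] r 0.1120 th -175.4
yellow 256 [ 0.6405 -0.1577  0.072 ] r 0.1079 th 6.4
post 29 [ 0.6418 -0.2538  0.1095] r 0.1374 th -37.8
post 31 [ 0.4494 -0.2773  0.1088] r 0.1365 th -127.9
post 27 [ 0.4252 -0.0849  0.1094] r 0.1373 th 141.9
tool [ 0.60753731 -0.05485856  0.27340264] 0.13666299953744093 57.09727540621668 yaw -123.06307062004021 -2.7803316010066426 4.3333
```

View pics/t3.png

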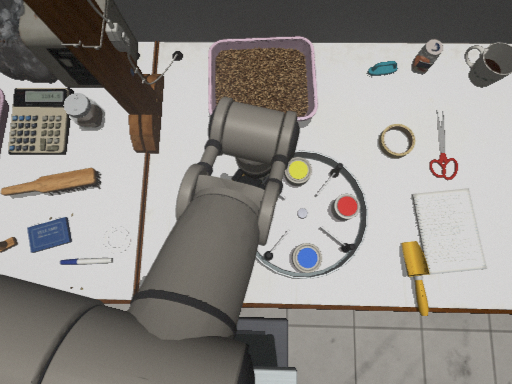

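The held post is at about 52°, and the other posts are at −37.8°, −127.9° and 141.9°. The disc needs another 11°.

```bash
python3 -m crank '[[-0.22,0.3,9,0,-0.05],[-0.22,1.3,18,0,-0.08],[-0.22,2.2,24,0,-0.1],[-0.22,2.7,27,0,-0.1],[-0.22,2.7,27,0,-0.1],[-0.22,2.7,27,0,-0.1],[-0.22,2.2,24,0,-0.1],[-0.22,2.2,22,0,-0.1]]'
python3 -c "
from h import *
look('t4')"
```

```text
time: 5.0
tool_pos: [0.5901, -0.0452, 0.2717]
tool_rot: [-3.141, -0.0, -2.057]
contact_force: [0.2, 0.9, -0.0]
opening: 0.0359
grip_force: 0.0
red 291 [ 0.5691 -0.2711  0.084 ] r 0.1076 th -70.6
blue 293 [ 0.4255 -0.2021  0.078 ] r 0.1126 th -163.2
yellow 218 [ 0.6339 -0.1392  0.072 ] r 0.1051 th 16.8
post 29 [ 0.6572 -0.2299  0.1098] r 0.1378 th -25.9
post 32 [ 0.4731 -0.2933  0.1087] r 0.1376 th -115.9
post 28 [ 0.4097 -0.1093  0.1092] r 0.1375 th 154.0
tool [ 0.59032616 -0.04537704  0.27165847] 0.13668696424924495 65.34189637517001 yaw -117.86139416431607 -2.8612803418094406 5.05
```

```bash
python3 -m crank '[[-0.22,0,0,-25,0],[-0.22,0,0,-50,0],[-0.22,0,0,-55,0.12],[-0.22,0,0,-55,0.24],[-0.22,0,0,-55,0.36],[-0.22,0,0,-55,0.48],[-0.22,0,0,-55,0.6],[-0.22,0,0,-55,0.72],[-0.22,0,0,-55,0.84],[-0.22,0,0,-55,0.96],[-0.22,0,0,-55,1.08],[-0.22,0,0,-55,1.2]]' | head -3
python3 -c "
from h import *
s=telemetry.observe();print(s['qpos'][5],s['tool_rot']);print(shift(np.degrees(s['tool_rot'][2]),s['tool_pos'],pol(.05,108.1,.325),108.1))"
```

```text
time: 6.05
tool_pos: [0.5899, -0.045, 0.3265]
tool_rot: [-3.142, -0.0, 3.021]
-1.6552306338788607 [-3.14150876e+00 -1.99631728e-04  3.02050987e+00]
[62.259, -85.257, 1.534, 1.134]
```

```bash
python3 -m crank '[[-0.48,6,-8,0,0.12],[-0.48,12,-16,0,0.24],[-0.48,18,-24,0,0.36],[-0.48,24,-32,0,0.48],[-0.48,30,-40,0,0.6],[-0.48,36,-49,0,0.72],[-0.48,43,-58,0,0.84],[-0.48,50,-68,0,0.96],[-0.48,56,-77,0,1.08],[-0.48,62,-85,0,1.134],[-0.48,62,-85,0,1.134],[-0.48,62,-85,0,1.134]]'
python3 -c "
from h import *
im,d,c=shot('wrist','w5');look('t5')
V,U=np.mgrid[0:384,0:512];P=world(d,c,U,V);hsv=cv2.cvtColor(im,cv2.COLOR_RGB2HSV)
m=((hsv[...,0]>50)&(hsv[...,0]<85)&(hsv[...,1]>130)&(hsv[...,2]>40)).astype(np.uint8)
n,l,s,ce=cv2.connectedComponentsWithStats(m);i=1+s[1:,4].argmax();p=world(d,c,*ce[i],.078);e=p[:2]-C
print('G',s[i],ce[i],p,np.median(P[l==i],0),np.hypot(*e),np.degrees(np.arctan2(e[1],e[0])))"
```

```text
time: 7.05
tool_pos: [0.5184, -0.1225, 0.3268]
tool_rot: [3.141, 0.0, 1.894]
contact_force: [0.4, 0.2, -0.0]
opening: 0.0243
grip_force: 0.0
red 53 [ 0.5633 -0.2869  0.084 ] r 0.1211 th -75.7
post 19 [ 0.6584 -0.23    0.1105] r 0.1389 th -25.8
post 31 [ 0.4731 -0.2931  0.1095] r 0.1374 th -116.0
tool [ 0.51870093 -0.12195137  0.32672253] 0.04983497706340849 107.03454358446871 yaw 108.54800734212533 -0.6986147533696625 7.15
G [ 229  101   61   62 2291] [258.72632038 132.60628546] [ 0.50107501 -0.06384878  0.078     ] [ 0.50104209 -0.0640844   0.07956085] 0.110552111109279 106.94726331783878
```

View pics/w5.png

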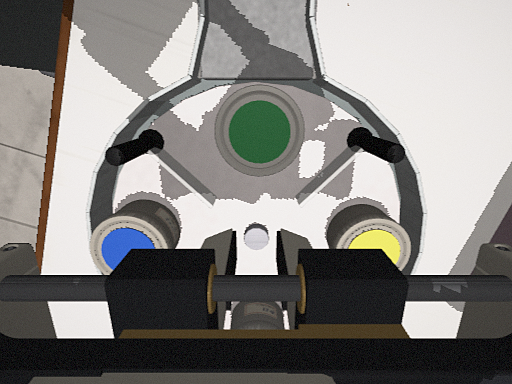

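The wrist view shows green (259,132) in front of the gap, level with the channel's middle. Measured, it is at r 110 mm and 107°, within about 2 mm of the middle line. The area behind it is clear, so I'll lower there and push.

```bash
python3 -m crank '[[-0.48,0,0,35,0],[-0.48,0,0,65,0],[-0.48,0,0,85,0],[-0.48,0,0,95,0],[-0.48,0,0,95,0],[-0.48,0,0,95,0]]'
python3 -m crank '[[-0.48,5,0,0,0],[-0.48,10,0,0,0],[-0.48,14,0,0,0],[-0.48,17,0,0,0],[-0.48,20,0,0,0],[-0.48,24,0,0,0],[-0.48,29,0,0,0],[-0.48,35,0,0,0],[-0.48,41,0,0,0],[-0.48,47,0,0,0],[-0.48,53,0,0,0],[-0.48,59,0,0,0]]'
python3 -m crank '[[-0.48,6,0,0,0],[-0.48,12,0,0,0],[-0.48,18,0,0,0],[-0.48,24,0,0,0],[-0.48,30,0,0,0],[-0.48,36,0,0,0],[-0.48,42,0,0,0],[-0.48,48,0,0,0],[-0.48,53,0,0,0],[-0.48,56,0,0,0],[-0.48,58,0,0,0],[-0.48,59,0,0,0]]'
python3 -c "
from h import *
im,d,c=shot('wrist','w6');im2=shot('scene','s6')[0]
s=telemetry.observe();e=s['tool_pos'][:2]-C;print(s['tool_pos'],np.hypot(*e),np.degrees(np.arctan2(e[1],e[0])))
cv2.imwrite('pics/c6.png',np.hstack([cv2.resize(im,(400,300)),cv2.resize(im2,(400,300))])[:,:,::-1])"
```

```text
time: 7.65
tool_pos: [0.5188, -0.122, 0.232]
tool_rot: [3.142, 0.0, 1.894]
contact_force: [-0.7, -0.6, -0.2]
opening: 0.0239
grip_force: 0.0
time: 8.65
tool_pos: [0.4992, -0.0654, 0.2315]
tool_rot: [-3.141, -0.001, 1.893]
contact_force: [0.5, 0.4, -1.0]
opening: 0.0235
grip_force: 0.3
time: 9.65
tool_pos: [0.4809, -0.01, 0.2317]
tool_rot: [3.141, 0.0, 1.893]
contact_force: [-0.4, -0.5, -0.2]
opening: 0.024
grip_force: 0.3
[ 0.48093157 -0.01016464  0.23169578] 0.167815633177097 108.1833787633521
```

View pics/c6.png

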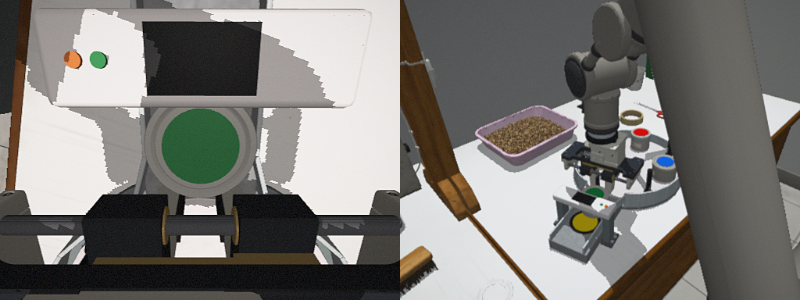

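The wrist view shows the tin upright at about (200,147), held against both fingers and in line with the reader. I'll measure how far is left.

```bash
python3 -c "
from h import *
f=np.load('pics/w6.npz');im,d=f['im'],f['d'];c=dict(camera_matrix=f['K'],rvec=f['r'],tvec=f['t'])
V,U=np.mgrid[0:384,0:512];P=world(d,c,U,V)
def st(p): e=p[...,:2]-C;a=np.radians(PHI);return np.stack([e@[np.cos(a),np.sin(a)],e@[-np.sin(a),np.cos(a)]],-1)*1000
hsv=cv2.cvtColor(im,cv2.COLOR_RGB2HSV)
m=((hsv[...,0]>50)&(hsv[...,0]<85)&(hsv[...,1]>110)&(hsv[...,2]>40)).astype(np.uint8)
n,l,s,ce=cv2.connectedComponentsWithStats(m);i=1+s[1:,4].argmax();print(s[i],st(world(d,c,*ce[i],.0775)),np.median(P[l==i],0))
m=(abs(P[...,2]-.1045)<.006)&(V<150);S=st(P[m]).astype(np.float32);print('head',m.sum(),cv2.minAreaRect(S),np.percentile(S,[1,99],0))
print('tool',st(telemetry.observe()['tool_pos']))"
```

```text
[ 207  139   99   96 7449] [213.37920279   0.5550915 ] [0.46619305 0.03370503 0.07966643]
head 52229 ((261.06097412109375, 0.1861419677734375), (42.4695930480957, 145.4204864501953), 0.22267767786979675) [[240.68000305 -69.52975708]
 [281.08556274  69.79274506]]
tool [167.81545549   0.24421092]
```

```bash
python3 -m crank '[[-0.48,5,0,0,0],[-0.48,10,0,0,0],[-0.48,16,0,0,0],[-0.48,22,0,0,0],[-0.48,28,0,0,0],[-0.48,34,0,0,0],[-0.48,39,0,0,0],[-0.48,43,0,0,0],[-0.48,46,0,0,0],[-0.48,47.5,0,0,0],[-0.48,48,0,0,0],[-0.48,48,0,0,0]]'
python3 -c "
from h import *
im,d,c=shot('wrist','w7');im2,d2,c2=shot('scene','s7')
def px(c,sx,sy,z):
    a=np.radians(PHI);p=C+np.array([np.cos(a)*sx-np.sin(a)*sy,np.sin(a)*sx+np.cos(a)*sy]);return cv2.projectPoints(np.array([[*p,z]]),c['rvec'],c['tvec'],c['camera_matrix'],None)[0].ravel()
th=np.linspace(0,6.28,60)
o=cv2.resize(im2[200:340,170:310],(800,800),interpolation=cv2.INTER_CUBIC)[150:750]
cv2.imwrite('pics/c7.png',o[:,:,::-1])
for n,cc in(('wrist',c),('scene',c2)): print(n,[px(cc,.260+dx,dy,.0775).round(1) for dx,dy in((0,0),(.035,0),(-.035,0),(0,.035),(0,-.035))])
"
```

```text
time: 10.75
tool_pos: [0.4658, 0.0354, 0.2317]
tool_rot: [-3.142, 0.0, 1.893]
contact_force: [-0.6, 0.2, 0.8]
opening: 0.0239
grip_force: 0.2
wrist [array([258., 189.]), array([258.6, 114.5]), array([257.4, 252.9]), array([185.9, 188.6]), array([329.9, 189.3])]
scene [array([235.4, 263.9]), array([225.4, 276.6]), array([244.8, 252.1]), array([252.6, 270.2]), array([218.9, 257.9])]
```

View pics/c7.png

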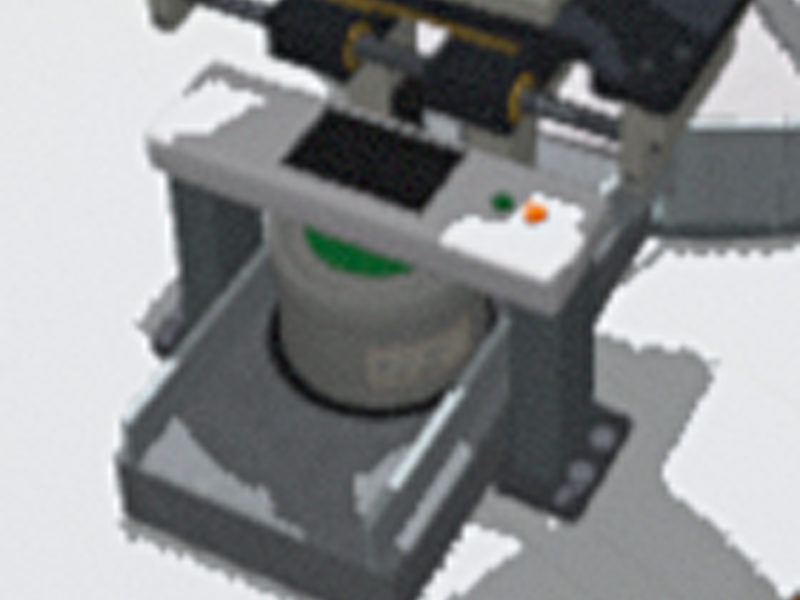

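View pics/w7.png

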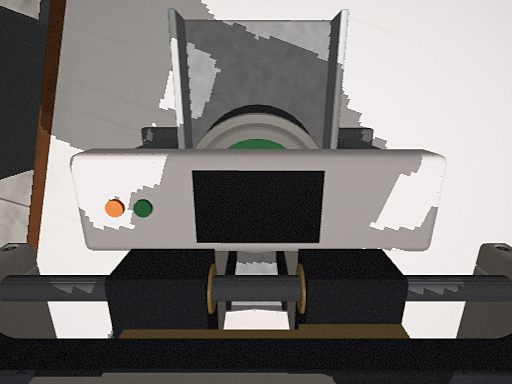

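Both views show the tin upright, with an even black rim of the ring mark around its base. Its far rim is at row ~112, and row 114.5 would be perfectly centred, so it is about 1 mm off. I'll back straight away, then lift.

```bash
python3 -m crank '[[-0.48,-3,0,0,0],[-0.48,-10,0,0,0],[-0.48,-22,0,0,0],[-0.48,-37,0,0,0],[-0.48,-55,0,-5,0],[-0.48,-75,0,-30,0],[-0.48,-90,0,-60,0],[-0.48,-100,0,-95,0],[-0.48,-110,0,-130,0],[-0.48,-120,0,-160,0],[-0.48,-140,0,-180,0],[-0.48,-150,0,-190,0]]'
python3 -c "
from h import *
a=shot('scene','s8')[0];b=shot('wrist','w8')[0]
cv2.imwrite('pics/c8.png',np.hstack([cv2.resize(a[130:380,150:400],(400,400),interpolation=cv2.INTER_CUBIC),cv2.copyMakeBorder(cv2.resize(b,(400,300)),0,100,0,0,0)])[:,:,::-1])"
```

```text
time: 11.85
tool_pos: [0.5137, -0.1096, 0.4254]
tool_rot: [3.137, 0.005, 1.892]
contact_force: [0.1, -0.3, -0.0]
opening: 0.024
grip_force: 0.0
```

View pics/c8.png

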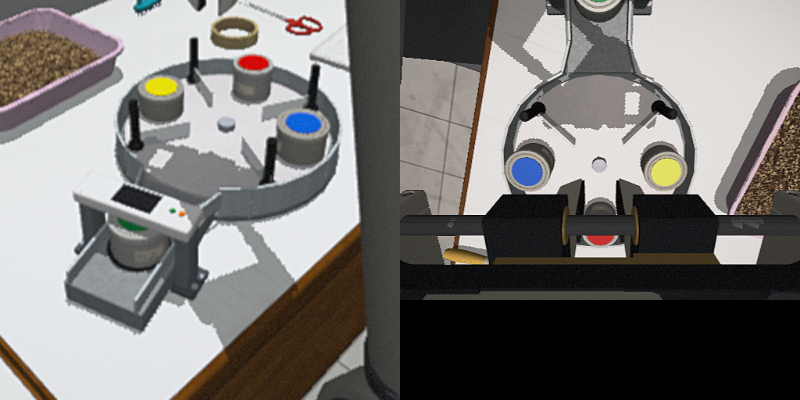

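The green tin stands under the reader at (140,245). The yellow, red and blue tins are upright in their compartments, and the robot is clear of everything.

```bash
python3 -c "
from cell import ticket; print(ticket.hand_in())"
```

```text
the job is handed in; nothing more can be done
None
```

The job is handed in: the green tin stands under the reader head, about 1 mm off centre by the camera, and the other three tins are upright in their compartments. The reader head looks untouched, and it took about 12 s of the 64 s allowed.

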